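# Pick the tin from behind the bottle, carton and jar

### The arm

A 7-joint arm with a two-finger parallel gripper is mounted at the origin on the work surface. World frame = base frame: x ahead of the robot, y to its left, z up, the work surface at z = 0. Lengths are in mm, angles in rad, forces in N, time in s.
With the tool pointing down it reaches from about 400 to 900 mm from the base axis. Payload 5.6 kg.
Tool frame: the origin (TCP) lies midway between the tips of the shut fingers; the grasp point (between the pads) lies 19 mm behind it; x points along the fingers, y is the direction in which the jaws open and shut, and the axes are right-handed (so a half turn about x gives the same grasp; the last joint's range is limited). The gripper opens to 92 mm and grips with 3 to 60 N. Pads are 20 mm wide; open, the fingers measure 128 mm over their backs; the gripper's body (75 mm by 189 mm) begins 69 mm behind the grasp point.
Start: joints at [-1.319, 0.468, -0.012, 1.603, 0.006, 1.071, -0.056], TCP at [188.898, 621.954, 214.592] pointing down, gripper open.
Joint ranges: [-2.53, 2.53], [-0.31, 2.02], [-1.57, 1.55], [0.28, 2.44], [-1.29, 4.43], [0.15, 1.84], [-2.92, 2.92]. Speed limits (rad/s): [2.57, 2.57, 3.14, 3.14, 3.14, 3.14, 3.14].

### API

Orientations are given as a rotation vector (axis times angle).
In Python, from cell import robot, grip, kin, viewer gives the robot as it stands. Calls block until the motion is done:
- robot.movep(position, orientation): joint-space move of the TCP to a pose.
- robot.servo_line(position, feed=150, rotation=None): straight line of the TCP; rotation=None keeps the orientation; feed is the mean speed in mm/s.
- robot.goto_joints(angles): joint-space move.
- grip(opening, newtons=None): opening from 0.0 (shut) to 1.0 (fully open); newtons is the grip in N (None keeps the last); returns when the fingers have stopped.
- robot.hold(seconds).
- kin.ik(position, orientation): joint angles nearest the present ones, or None.
- robot.observe(): the state.
- viewer.read_camera(name): name is "scene" or "top"; returns the picture (384x512x3 uint8, red, green, blue); there is no depth.
- viewer.camera_info(name): a dict with "camera_matrix" (3x3 intrinsics, pixels), "R" (3x3) and "t" (3): a world point X has camera coordinates R X + t. Camera axes: x right, y down, z forward; pixel columns grow to the right and rows downward; lengths in mm; the calibration is good to about 2 mm. A picture is of the moment at which its call begins. camera_info takes no time and is no camera call.
A pose or a line that the arm cannot do raises robot.IKError and nothing moves.
- robot.job_done(): hands the job in, once; it reports no verdict.
Trained networks look in the newest picture that a camera, given by its name, has taken for a name from the list of things; names that differ only in an ending like _2 or _b are one class to them, and where a whole thing is asked for, a point or a joint stands for the part that bears it (a point fixed in the world has none). Each returns a list of dicts, best first, with "confidence" (0 to 1); they miss things now and then, are a little off and sometimes report something else, mostly with a low value. They report only what shows in the picture. A call takes as long as a camera call. They do not tell look-alikes from the thing itself.
- viewer.silhouettes(name, camera): "mask" (384x512 bool, what is visible of it).
- viewer.pinpoint(name, camera): "at" ([x, y, z] in mm, in the coordinates of the camera as it stood for that picture, good to about 4 mm: a listed point, or the origin of a listed thing).
The state is a dict: "t": time; "joints": joint angles; "joint_velocities": joint speeds; "joint_torque": joint torques, N m; "tcp_pos": TCP position; "tcp_rot": TCP orientation; "contact_force": force on the tool from outside, world axes, zero at the start; "wrist_torque": the same for the moment, N m; "grip_width": opening from 0.0 (shut) to 1.0 (fully open).
Only numpy, scipy, OpenCV 4.12 (cv2) and the standard library are available. Lean on these libraries where they do the work, as an engineer would, in place of code of your own. Each camera call takes 0.05 s, during which the arm holds its last target.

### The job

The customer's order still needs the small tin at the back of the counter display shelf: first move the bottle, the tall carton and the jar that stand around it onto the empty grey tray, leaving the tin where it is, then stand the tin upright on the bottom of the cardboard order box beside the pack already in it. When the tin is in the box, put the bottle, carton and jar back on the shelf upright, each in exactly the spot where it stood before and the carton square to the shelf front again. Set everything down gently, knock nothing over, and do not disturb the pack in the box or the flat balm tin and matchbox in the shelf's front corners.

Things in the scene. Friction and masses are not known exactly. Their poses are not given: they have to be found in the camera images.
- tin: the wanted small round food tin, paper-wrapped, with steel rims and a ring-pull on its top, diameter 55, height 62, about 180 g; origin at the centre of its underside, z up its axis. It stands at the back of the shelf, about 21 mm from the wire back. Bottle, carton and jar stand round it in any order: one 85 mm nearer the shelf front, one to each side (80 mm sideways and 30 mm nearer the front, axis to axis)
- bottle: blue plastic round bottle with white label and small white cap: body diameter 60 up to height 128, then a shoulder, cap diameter 32 from height 152 to the top at 170; about 350 g; origin at the centre of its underside, z up its axis
- carton: upright brown card carton, 48 (its x) by 66 (its y) by 145 high, with pale bands; about 280 g; origin at the centre of its underside, z up; at the start its x axis points along the shelf's x axis within 0.08 rad
- jar: amber glass round jar with a narrow pale label: body diameter 66 up to height 90, brass-coloured metal lid diameter 63 from height 98 to the top at 120; about 380 g; origin at the centre of its underside, z up its axis
- shelf: fixed counter-top display shelf: white deck 240 (its x) by 360 (its y), deck top 30 above the origin; origin at the centre of its underside, on the counter; x points from its front (robot side) to its back. Wire fence, 45 high above the deck, along front and sides; wire back, 85 high above the deck; both 4 mm inside the deck's edges
- tray: fixed empty grey plastic tray, the side area: 290 (its x) by 180 (its y), rim 25 high, walls 4 thick, inner floor 4 above its origin; origin at the centre of its underside, on the counter, to the left or right of the shelf. Room for the three goods in a row along its x axis, 85 mm apart
- order_box: fixed open cardboard order box: 230 (its x) by 190 (its y), walls 70 high and 4 thick, inner floor 4 above its origin; two short side flaps lean out some 30 mm beyond its x ends, up to 78 high; origin at the centre of its underside, on the counter, on the other side of the shelf from the tray. Its half towards its -y is free
- soap_pack: small green soap pack with a white band, 95 by 58 by 32, lying loose in the order box's half towards the box's +y, already packed, its long side along the box's x; its origin is the centre of its underside; leave it alone
- balm_tin: flat round aluminium balm tin, diameter 50, height 18, lying loose on the deck in one front corner of the shelf; origin at the centre of its underside; leave it alone
- matchbox: household matchbox, 36 by 54 by 16 high, lying loose on the deck in the other front corner of the shelf; origin at the centre of its underside; leave it alone
Mind the look-alikes: they are no part of the job. Leave any pink or red look-alike of the jar alone.

How it is judged (in metres and radians):
On the way, in this order (a step that is already met when the one before it is completed fails the run):
1. bottle, carton and jar all stand upright on the tray, the tin still where it was (x of bottle in the frame of tray between -0.125 and 0.125 m and y of bottle in the frame of tray between -0.07 and 0.07 m and z of each of bottle, carton, jar in the frame of tray below 0.012 m and angle between each of bottle, carton, jar's own z axis and vertical below 0.12 rad and x of carton in the frame of tray between -0.125 and 0.125 m and y of carton in the frame of tray between -0.07 and 0.07 m and x of jar in the frame of tray between -0.125 and 0.125 m and y of jar in the frame of tray between -0.07 and 0.07 m and distance of tin from where it was at the start of the episode below 0.012 m), for 0.2 s.
2. the tin stands upright on the bottom of the order box, the other three still on the tray (x of tin in the frame of order_box between -0.09 and 0.09 m and y of tin in the frame of order_box between -0.07 and 0.07 m and z of tin in the frame of order_box below 0.012 m and angle between each of tin, bottle, carton, jar's own z axis and vertical below 0.12 rad and x of bottle in the frame of tray between -0.125 and 0.125 m and y of bottle in the frame of tray between -0.07 and 0.07 m and z of each of bottle, carton, jar in the frame of tray below 0.012 m and x of carton in the frame of tray between -0.125 and 0.125 m and y of carton in the frame of tray between -0.07 and 0.07 m and x of jar in the frame of tray between -0.125 and 0.125 m and y of jar in the frame of tray between -0.07 and 0.07 m), for 0.2 s.
At the end, for the whole second after the job is handed in: The tin stands upright (within 0.12 rad) on the order box's floor; bottle, carton and jar each stand upright (within 0.12 rad) on the shelf within 15 mm of where each stood at the start, the carton square to the shelf within 0.2 rad; all are released and at rest (x of tin in the frame of order_box between -0.09 and 0.09 m and y of tin in the frame of order_box between -0.07 and 0.07 m and z of tin in the frame of order_box below 0.012 m and angle between each of tin, bottle, carton, jar's own z axis and vertical below 0.12 rad and linear speed of each of tin, bottle, carton, jar below 0.02 m/s and angular speed of each of tin, bottle, carton, jar below 0.2 rad/s and contact force between each of tin, bottle, carton, jar and the fingers below 0.3 N and distance of each of bottle, carton, jar from where it was at the start of the episode below 0.015 m and angle between the x axis of carton and the x axis of shelf, either way round below 0.2 rad); the robot touches nothing.
It fails at once if the pack already in the order box was disturbed (moved more than 25 mm) (distance of soap_pack from where it was at the start of the episode above 0.025 m).
It fails at once if the flat balm tin was disturbed (moved more than 20 mm) (distance of balm_tin from where it was at the start of the episode above 0.02 m).
It fails at once if the matchbox was disturbed (moved more than 20 mm) (distance of matchbox from where it was at the start of the episode above 0.02 m).
It fails at once if one of the four goods was knocked over or tipped by more than 40 degrees (angle between any of bottle, carton, jar, tin's own z axis and vertical above 0.7 rad).
It fails at once if one of the goods was dropped or banged down (blow of more than 45 N on the shelf, tray or order box) (contact force between any of bottle, carton, jar, tin and shelf above 45 N or contact force between any of bottle, carton, jar, tin and tray above 45 N or contact force between any of bottle, carton, jar, tin and order_box above 45 N).
It also fails if it takes over 147 s, if anything falls off the work surface, if the arm or the gripper's body presses on something with over 40 N, if the wrist force passes 120 N, or if a joint passes its speed limit or range.

## Working session

There is one attempt and no reset: what is moved stays moved. The work goes in short steps, each a Python script; the robot and the scene stay as the last script left them, time stands still between calls to the robot, and variables do not carry over. Pictures are saved under pics/ and viewed, and the job is handed in when it is done.

```bash
ls; mkdir -p pics
python3 - <<'E'
from cell import robot, grip, kin, viewer
import cv2
for c in("scene","top"):
    im=viewer.read_camera(c); cv2.imwrite(f"pics/{c}0.png",cv2.resize(im[:,:,::-1],(800,600)))
    i=viewer.camera_info(c); print(c,i)
    for n in ["tin","bottle","carton","jar","shelf","tray","order_box","soap_pack","balm_tin","matchbox"]:
        R=i["R"];t=i["t"]
        print(n,[( (R.T@(d["at"]-t)).round(1).tolist(),round(d["confidence"],2)) for d in viewer.pinpoint(n,c)])
print(robot.observe())
E
```

```text
pics
scene {'camera_matrix': array([[352.59931515,   0.        , 255.67531811],
       [  0.        , 352.59931515, 200.02799286],
       [  0.        ,   0.        ,   1.        ]]), 'R': array([[ 0.85802553,  0.51340725,  0.01432477],
       [ 0.40596616, -0.66085347, -0.63124018],
       [-0.31461671,  0.54743556, -0.77545512]]), 't': array([-573.27767817, -211.39777567, 1364.6343322 ])}
tin [([672.8, -40.0, 28.0], 0.95), ([500.2, 365.5, 0.8], 0.3)]
bottle [([637.1, -118.2, 29.2], 0.61)]
carton [([585.7, -44.5, 27.4], 0.73)]
jar [([637.0, 38.8, 32.2], 0.88), ([805.5, 44.2, 2.7], 0.63), ([787.7, 159.5, -0.4], 0.59)]
shelf []
tray [([501.0, 363.2, 1.7], 0.57), ([603.6, -27.8, -1.9], 0.3)]
order_box [([497.8, -372.1, 0.4], 0.62)]
soap_pack [([472.3, -319.9, 8.0], 0.73)]
balm_tin [([526.0, 102.2, 26.1], 0.58)]
matchbox [([524.2, -162.6, 29.3], 0.78)]
top {'camera_matrix': array([[383.57620429,   0.        , 256.98894338],
       [  0.        , 383.57620429, 189.33183368],
       [  0.        ,   0.        ,   1.        ]]), 'R': array([[-3.03778779e-05, -9.99993056e-01, -3.72649658e-0
[... 755 characters left out ...]
s': array([-1.31902872,  0.46748747, -0.01161394,  1.60268914,  0.00600713,
        1.07140199, -0.05630566]), 'joint_velocities': array([ 2.33036094e-05,  7.10619329e-05,  1.79078765e-03, -3.98874684e-04,
       -6.05469961e-04,  1.48291336e-04, -9.79454752e-04]), 'joint_torque': array([-6.81774127e-04, -5.20411241e+01, -1.28542641e-02, -2.44048172e+01,
       -5.66958881e-02,  1.11899621e-02,  1.01629442e-05]), 'tcp_pos': array([188.87524552, 621.96726143, 214.60501068]), 'tcp_rot': array([ 0.23144036,  1.55833655, -0.23136975]), 'contact_force': array([-0.77241494, -0.1003889 ,  0.88918693]), 'wrist_torque': array([ 0.02778871, -0.04743551,  0.01369925]), 'grip_width': 1.0008538368423219}
```

View pics/scene0.png

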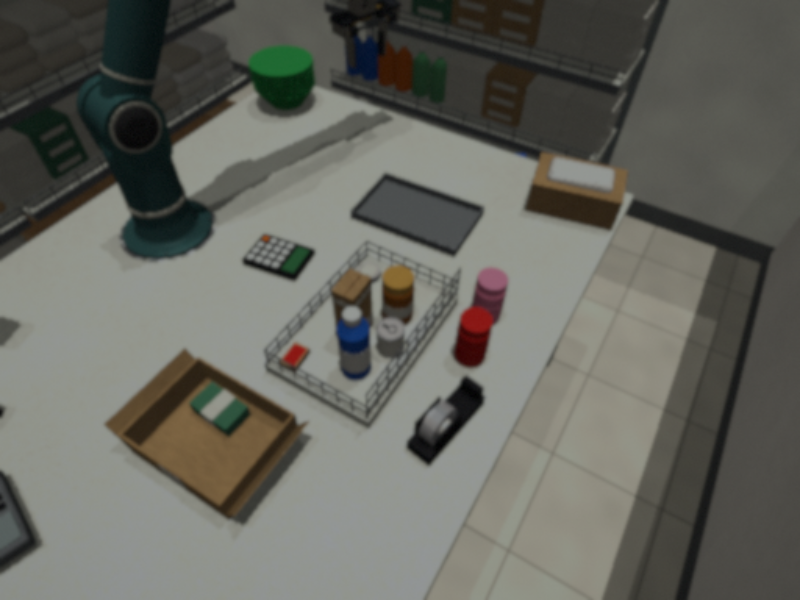

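View pics/top0.png

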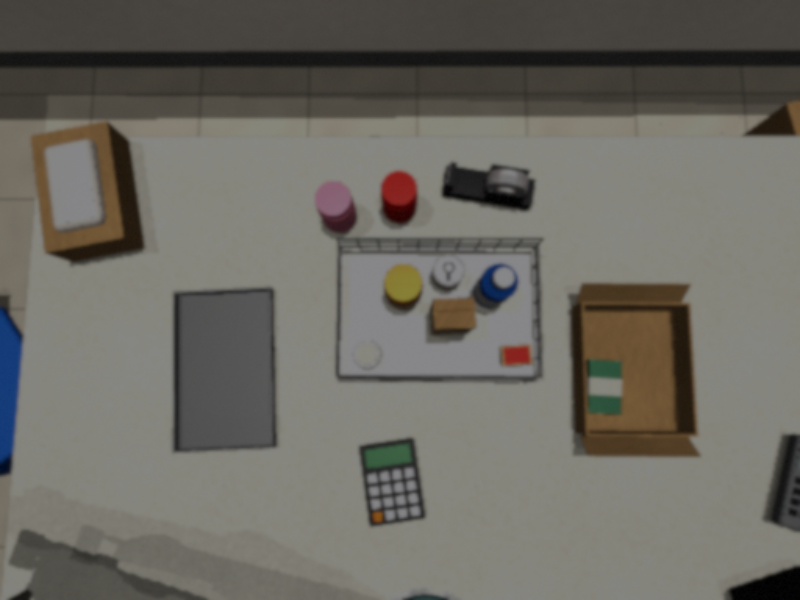

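```bash
cat > h.py <<'E'
from cell import robot, grip, kin, viewer
import numpy as np, cv2
def pins(names,n=4,cams=("top","scene")):
    out={k:[] for k in names}
    for _ in range(n):
        for c in cams:
            viewer.read_camera(c); i=viewer.camera_info(c)
            for k in names:
                for d in viewer.pinpoint(k,c): out[k].append((c,*(i["R"].T@(np.array(d["at"])-i["t"])),d["confidence"]))
    return out
def proj(c,X):
    i=viewer.camera_info(c); p=(i["R"]@np.atleast_2d(X).T).T+i["t"]; q=(i["camera_matrix"]@p.T).T
    return q[:,:2]/q[:,2:]
E
python3 - <<'E'
from h import *
names=["tin","bottle","carton","jar","shelf","tray","order_box","soap_pack"]
o=pins(names,3)
for k in names:
    for c in("top","scene"):
        a=np.array([r[1:] for r in o[k] if r[0]==c and r[4]>.5]); 
        print(k,c,a.round(1).tolist())
im=viewer.read_camera("top"); cv2.imwrite("pics/top_raw.png",im[:,:,::-1])
for k in ["shelf","tray","order_box","soap_pack","carton"]:
    for d in viewer.silhouettes(k,"top"):
        m=d["mask"].astype(np.uint8); np.save(f"pics/m_{k}.npy",m) if d["confidence"]>.5 else 0
        cs,_=cv2.findContours(m,0,1); cc=max(cs,key=cv2.contourArea)
        print(k,round(d["confidence"],2),cv2.minAreaRect(cc))
print(robot.observe()["t"])
E
```

```text
tin top [[664.9, -42.6, 33.1, 0.9], [666.0, -39.4, 32.1, 0.8], [665.7, -39.3, 30.3, 0.9]]
tin scene [[672.0, -39.3, 26.6, 0.6], [672.0, -40.4, 28.8, 0.6], [673.4, -42.3, 29.2, 0.6]]
bottle top [[628.7, -120.2, 33.0, 0.9], [633.5, -120.2, 30.4, 0.8], [631.0, -121.8, 29.8, 0.8]]
bottle scene [[638.4, -118.4, 31.1, 0.7], [637.7, -120.3, 32.6, 0.6]]
carton top [[582.5, -44.2, 32.1, 0.8], [584.2, -42.4, 32.1, 0.9], [663.2, -38.9, 32.2, 0.6], [583.9, -44.5, 34.3, 0.7]]
carton scene [[583.5, -46.4, 30.4, 0.8], [585.9, -43.8, 29.2, 0.6], [585.8, -44.9, 28.0, 0.6]]
jar top [[641.0, 40.9, 30.5, 0.7], [788.9, 161.1, 0.2, 0.7], [806.5, 46.7, 1.3, 0.6], [637.0, 42.7, 32.2, 1.0], [790.7, 158.9, -0.2, 0.9], [805.0, 46.2, 3.1, 0.9], [807.5, 47.4, 4.5, 0.9], [637.7, 42.4, 32.0, 0.8], [790.6, 162.7, -1.0, 0.6]]
jar scene [[640.3, 38.7, 31.4, 0.8], [791.2, 159.8, -0.8, 0.8], [806.4, 42.4, -1.9, 0.7], [805.5, 43.0, -0.5, 0.9], [639.0, 40.4, 32.3, 0.8], [787.8, 157.5, 0.1, 0.6], [641.6, 39.5, 33.5, 0.7], [804.9, 45.3, -1.3, 0.7], [790.2, 158.0, -3.6, 0.6]]
shelf top [[600.0, -24.6, 3.4, 0.7], [601.3, -24
[... 374 characters left out ...]
_box top [[502.8, -364.7, -0.3, 0.7], [501.1, -365.7, -0.4, 0.9], [636.4, 38.1, 29.1, 0.5]]
order_box scene [[499.6, -368.6, -0.9, 0.6], [498.7, -372.3, -0.8, 0.8], [503.2, -371.3, -0.6, 0.6]]
soap_pack top [[465.8, -321.3, 5.8, 0.9], [464.8, -318.4, 4.0, 0.7], [467.0, -317.8, 4.6, 0.7]]
soap_pack scene [[471.3, -323.9, 4.4, 0.9], [469.5, -320.1, 10.0, 0.9], [604.7, -25.4, -2.3, 0.7]]
shelf 0.77 ((279.5, 198.0), (92.0, 133.0), 90.0)
tray 0.62 ((142.0, 236.0), (106.0, 66.0), 90.0)
order_box 0.86 ((405.0036315917969, 236.62109375), (113.19046020507812, 78.72144317626953), 88.26429748535156)
soap_pack 0.63 ((386.0, 247.5), (35.0, 22.0), 90.0)
carton 0.92 ((289.0, 202.5), (23.0, 28.0), 90.0)
4.1
```

Run:
```python
from h import *
S=4
def line(im,c,P,col,closed=True):
    q=np.round((proj(c,P)+0.5)*S*16-8).astype(np.int32); cv2.polylines(im,[q],closed,col,1,cv2.LINE_AA,4)
def box(x,y,w,h,z,yaw):
    p=np.array([[-w,-h],[w,-h],[w,h],[-w,h]])/2; r=np.array([[np.cos(yaw),-np.sin(yaw)],[np.sin(yaw),np.cos(yaw)]])
    return np.c_[p@r.T+[x,y],np.full(4,z)]
def circ(x,y,d,z):
    a=np.linspace(0,6.283,40); return np.c_[x+d/2*np.cos(a),y+d/2*np.sin(a),np.full(40,z)]
for c in("top","scene"):
    im=viewer.read_camera(c)[:,:,::-1]
    im=cv2.convertScaleAbs(cv2.resize(im,None,fx=S,fy=S,interpolation=cv2.INTER_CUBIC),alpha=1.4)
    g=(0,255,0);m=(255,0,255)
    line(im,c,box(602,-27,240,360,30,0),m)
    line(im,c,box(584.5,-44.3,48,66,175,0),g);line(im,c,box(584.5,-44.3,48,66,30,0),m)
    line(im,c,circ(669,-40,55,92),g)
    line(im,c,circ(634,-120,32,200),g);line(im,c,circ(634,-120,60,158),g)
    line(im,c,circ(639,41,63,150),g);line(im,c,circ(639,41,66,30),m)
    line(im,c,circ(669,-40,55,30),m);line(im,c,circ(634,-120,60,30),m)
    line(im,c,box(500,365,290,180,25,0),g)
    line(im,c,box(501,-368,230,190,70,0),g); line(im,c,box(468,-320,95,58,36,0),m)
    ce=proj(c,[[620,-30,60]])[0]*S
    x,y=ce.astype(int); x0=max(0,x-400);y0=max(0,y-300)
    cv2.imwrite(f"pics/ov_{c}.png",im[y0:y0+600,x0:x0+800])
    if c=="top":
        cv2.imwrite("pics/ov_all.png",cv2.resize(im[560:1240,300:2000],(800,320),interpolation=cv2.INTER_AREA))
```

```text
(no output)
```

View pics/ov_top.png

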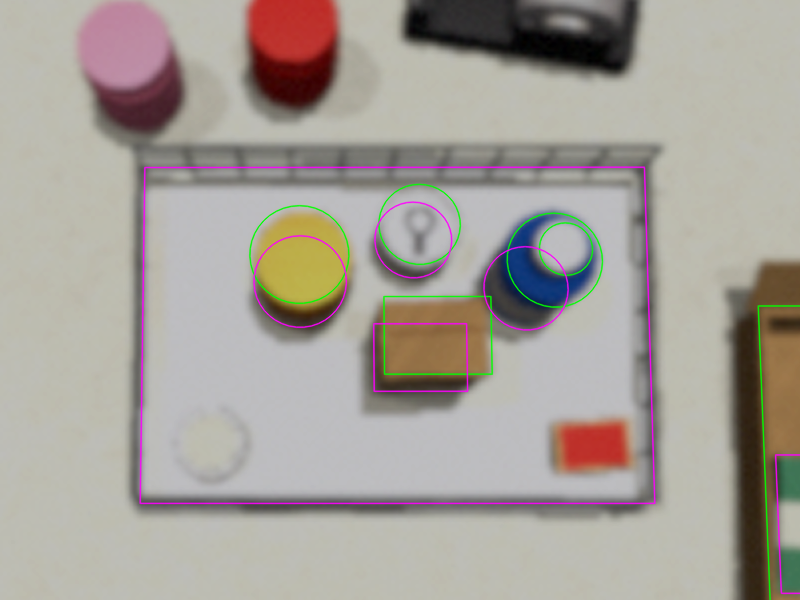

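View pics/ov_scene.png

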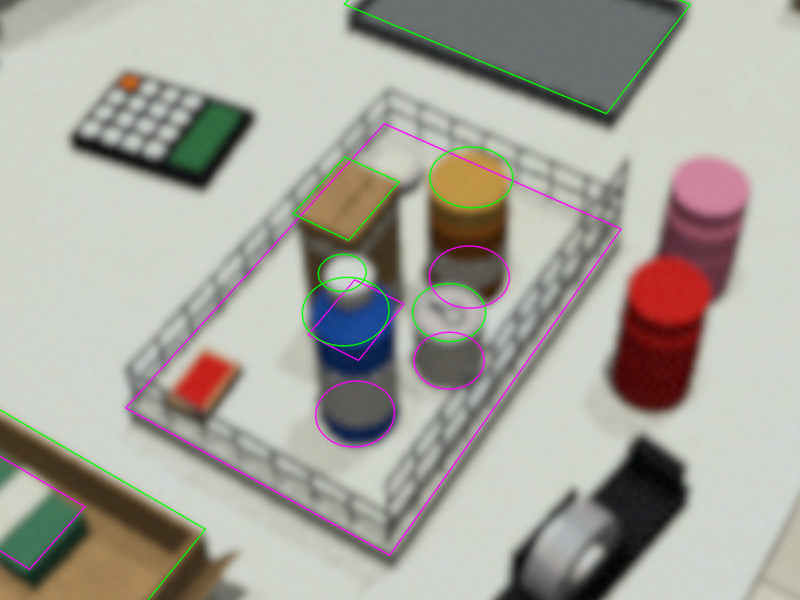

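View pics/ov_all.png

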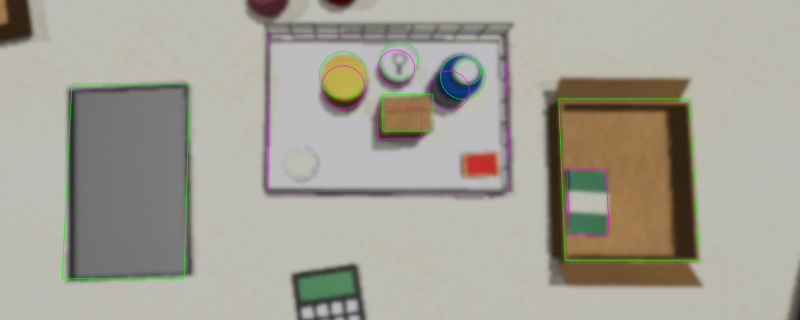

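```bash
cat >> h.py <<'E'
from scipy.spatial.transform import Rotation as Ro
def ori(yaw): return (Ro.from_euler('z',yaw)*Ro.from_rotvec([0,np.pi/2,0])).as_rotvec()
def st(msg=""):
    o=robot.observe(); print(msg,"t",round(o["t"],2),"tcp",np.round(o["tcp_pos"],1),"F",np.round(o["contact_force"],1),"w",round(o["grip_width"]*92,1),flush=True); return o
def line(p,yaw=None,feed=150): robot.servo_line(np.array(p,float),feed=feed,rotation=None if yaw is None else ori(yaw))
def pick(x,y,z,yaw,F=30,lift=110,pre=None):
    """approach from above, grip, lift"""
    pre=pre or z+110
    line([x,y,pre],yaw,feed=260); line([x,y,z+25],feed=150); line([x,y,z],feed=60); st(" at")
    grip(0.0,F); robot.hold(.1); st(" gripped"); line([x,y,z+10],feed=40); line([x,y,z+lift],feed=150); st(" lifted")
def place(x,y,z,yaw,lift=110,feed=230,up=None):
    """z: TCP height at set-down"""
    line([x,y,z+lift],yaw,feed=feed); line([x,y,z+20],feed=150); line([x,y,z+5],feed=40); line([x,y,z+1],feed=10); st(" down")
    grip(1.0); robot.hold(.1); st(" open"); line([x,y,z+(up or 110)],feed=200)
def pic(name):
    for c in("top","scene"):
        im=viewer.read_camera(c)[:,:,::-1]
        cv2.imwrite(f"pics/{name}_{c}.png",cv2.resize(im,(800,600)))
    a=[cv2.resize(cv2.imread(f"pics/{name}_{c}.png"),(400,300)) for c in("top","scene")]
    cv2.imwrite(f"pics/{name}.png",np.hstack(a))
Y={"carton":(584.5,-44.3,116,0),"jar":(639,41,86,np.pi/2),"bottle":(634,-120,123,0),"tin":(669,-40.5,51,0)}
T={"carton":(415,364.5,90,0),"jar":(500,364.5,60,0),"bottle":(585,364.5,97,0)}
B=(515,-408,25,np.pi/2)
E
python3 - <<'E'
from h import *
import h
for n,p in [*Y.items(),*T.items(),("box",B)]:
    for s in ((0,) if p[3]==0 else (0,-np.pi)):
        for dz in(0,130):
            q=kin.ik(np.array([p[0],p[1],p[2]+dz],float),ori(p[3]+s)); print(n,s,dz,None if q is None else np.round(q,2))
E
```

```text
carton 0 0 [-0.33  0.5   0.46  1.87 -0.29  0.84  1.84]
carton 0 130 [-0.46  0.36  0.61  1.76 -0.23  1.09  1.8 ]
jar 0 0 [ 0.67  1.11 -1.34  1.67  1.12  1.32  2.26]
jar 0 130 [ 0.67  0.88 -1.33  1.57  0.87  1.38  2.39]
jar -3.141592653589793 0 [-0.54  0.66  0.59  1.75 -0.46  0.87  0.26]
jar -3.141592653589793 130 [-0.58  0.5   0.64  1.66 -0.33  1.09  0.16]
bottle 0 0 [-0.24  0.6   0.53  1.72 -0.36  0.93  2.  ]
bottle 0 130 [-0.39  0.49  0.74  1.61 -0.35  1.17  2.  ]
tin 0 0 [-0.19  0.7   0.28  1.67 -0.25  0.81  1.78]
tin 0 130 [-0.31  0.56  0.46  1.6  -0.28  1.04  1.8 ]
carton 0 0 [-0.79  0.47  0.01  1.94 -0.01  0.73  0.79]
carton 0 130 [-0.81  0.3   0.03  1.84 -0.01  1.    0.8 ]
jar 0 0 [-0.7   0.6   0.02  1.79 -0.02  0.75  0.9 ]
jar 0 130 [-0.72  0.44  0.04  1.71 -0.02  0.99  0.91]
bottle 0 0 [-0.64  0.65  0.04  1.58 -0.03  0.9   0.99]
bottle 0 130 [-0.66  0.52  0.07  1.49 -0.04  1.13  1.  ]
box 0 0 [-0.15  1.22  1.33  1.75 -1.26  1.29 -1.63]
box 0 130 [-0.16  0.97  1.34  1.69 -0.98  1.31 -1.77]
box -3.141592653589793 0 [ 0.29  0.75  0.46  1.72 -0.45  0.78  0.97]
box -3.141592653589793 130 [ 0.1   0.64  0.76  1.67 -0.49  1.03  1.02]
```

```bash
sed -i 's/86,np.pi\/2/86,-np.pi\/2/; s/B=(515,-408,25,np.pi\/2)/B=(515,-408,25,-np.pi\/2)/' h.py
python3 - <<'E'
from h import *
x,y,z,w=Y["carton"]
robot.movep(np.array([x,y,250.]),ori(0)); o=st("pre"); print(np.round(o["joints"],2))
line([x,y,z+25],feed=150); line([x,y,z],feed=60); st("at")
pic("c1")
grip(0.0,30); robot.hold(.1); st(" gripped"); line([x,y,z+10],feed=40); o=st(" up10"); print(np.round(o["joints"],2))
pic("c2")
E
```

```text
pre t 6.93 tcp [584.6 -43.2 249.9] F [-0.4  0.8  0.3] w 92.2
[-0.46  0.36  0.61  1.76 -0.23  1.1   1.8 ]
at t 8.38 tcp [584.4 -44.4 115.7] F [-0.6  0.1 -0.5] w 92.0
 gripped t 9.07 tcp [584.7 -43.8 116.2] F [0.2 2.2 2.5] w 66.5
 up10 t 9.47 tcp [584.5 -44.6 126.2] F [ 0.3  0.3 -1.8] w 66.7
[-0.4   0.5   0.55  1.87 -0.34  0.86  1.88]
```

View pics/c2_scene.png

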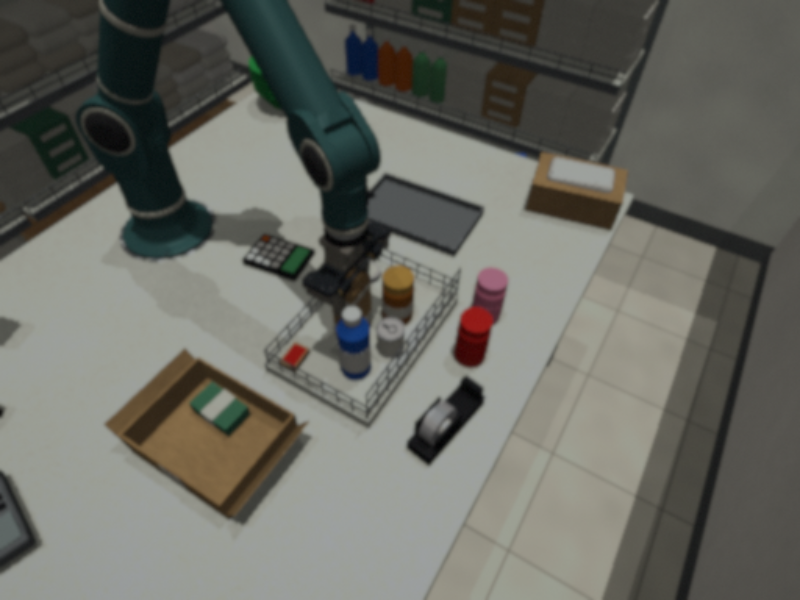

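The carton is held (jaw width 66.5 mm, at about (350,295)) and the other goods still stand as before.

Run:
```python
from h import *
x,y,z,w=Y["carton"]
line([x,y,z+100],feed=150); st("lifted")
place(*T["carton"],lift=110); o=st("c done"); print(np.round(o["joints"],2))
pic("c3")
```

```text
lifted t 10.32 tcp [583.8 -44.1 215.2] F [ 1.1  0.1 -2.4] w 66.4
 down t 14.22 tcp [415.  364.5  91. ] F [-0.1  0.1 -2.4] w 66.4
 open t 14.88 tcp [415.  364.5  91. ] F [ 0.1 -0.7  0.3] w 92.1
c done t 15.57 tcp [414.3 364.1 199.1] F [-0.7  1.1 -1.4] w 91.7
[-1.13  0.33  0.43  1.88 -0.17  0.96  0.94]
```

View pics/c3.png

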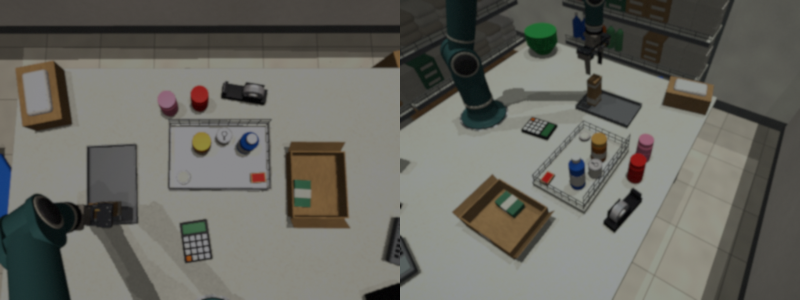

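The carton stands on the tray at (595,88) in the right-hand picture, and the others are untouched. The jar is next.

Run:
```python
from h import *
x,y,z,w=Y["jar"]
pick(x,y,z,w,lift=100,pre=200)
pic("j1")
place(*T["jar"],lift=130)
o=st("j done"); print(np.round(o["joints"],2))
pic("j2")
```

```text
at t 18.69 tcp [638.9  40.9  85.7] F [ 0.6  0.4 -0.4] w 91.9
 gripped t 19.3 tcp [637.9  41.   86.2] F [-5.3  0.1  5.4] w 65.9
 lifted t 20.45 tcp [638.3  41.3 185.1] F [-1.   0.3 -5.5] w 65.9
 down t 24.23 tcp [500.  364.5  61. ] F [-0.1 -0.7 -4.4] w 66.0
 open t 24.88 tcp [500.  364.5  61. ] F [ 0.2 -0.8  0. ] w 92.3
j done t 25.57 tcp [499.3 364.2 169.1] F [-0.7  0.2 -0.5] w 92.2
[-0.99  0.48  0.41  1.75 -0.23  0.96  1.08]
```

View pics/j1.png

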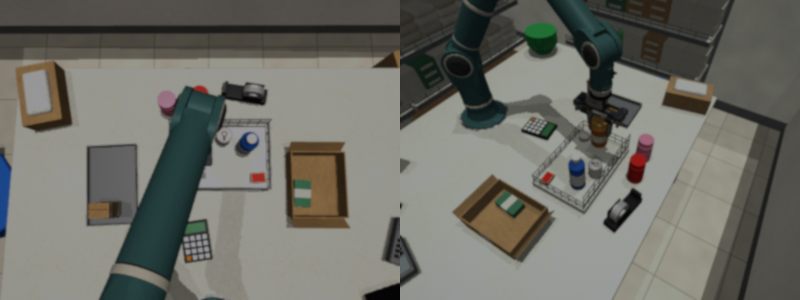

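View pics/j2.png

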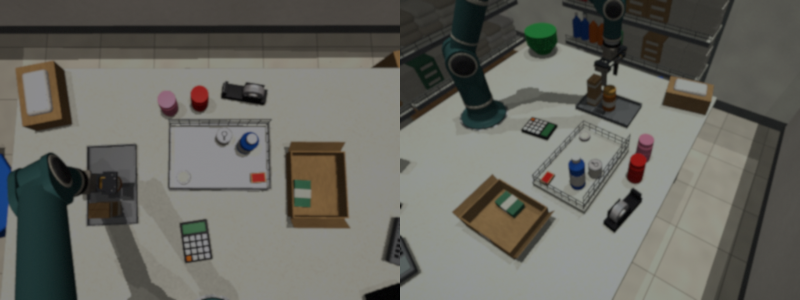

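The jar stands beside the carton on the tray (609,98). Now the bottle.

Run:
```python
from h import *
x,y,z,w=Y["bottle"]
pick(x,y,z,w,lift=120,pre=245)
pic("b1")
place(*T["bottle"],lift=140)
o=st("b done"); print(np.round(o["joints"],2))
pic("b2")
```

```text
at t 29.15 tcp [ 633.9 -120.1  122.7] F [-0.2 -0.5  0.7] w 91.8
 gripped t 29.84 tcp [ 634.3 -119.4  123.2] F [0.1 2.2 2.3] w 59.5
 lifted t 31.12 tcp [ 633.3 -119.7  241.9] F [-0.5 -0.4 -3.5] w 59.4
 down t 35.52 tcp [585.  364.5  98. ] F [ 0.  -0.2 -3.8] w 59.4
 open t 36.25 tcp [585.  364.5  98. ] F [-0.3  0.5 -0.2] w 92.0
b done t 36.94 tcp [584.2 364.3 205.9] F [-0.9  0.3 -0.3] w 92.1
[-0.9   0.56  0.44  1.53 -0.26  1.11  1.16]
```

View pics/b1.png

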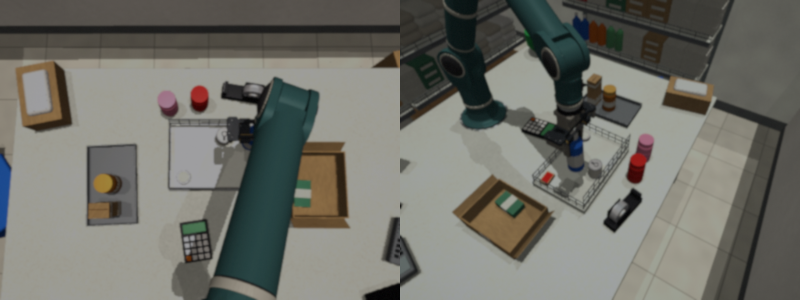

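View pics/b2.png

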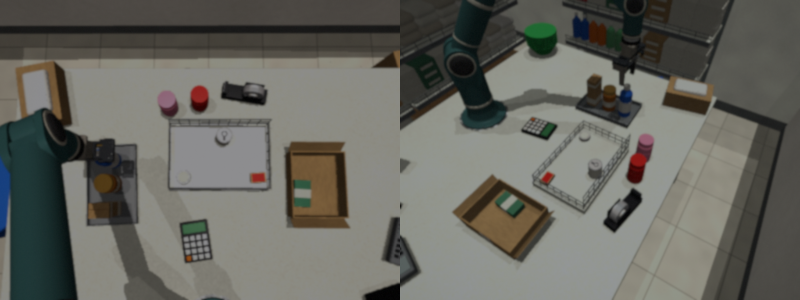

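All three stand on the tray, and the tin at (595,168) has not moved. Quick re-check of the tin, then pick it.

Run:
```python
from h import *
o=pins(["tin","bottle","carton","jar"],1)
for k in o: print(k,[np.round(r[1:],1).tolist() for r in o[k] if r[4]>.5])
x,y,z,w=Y["tin"]
pick(x,y,z,w,F=20,lift=110,pre=170)
pic("t1")
```

```text
tin [[664.6, -36.5, 32.7, 0.7], [673.7, -38.6, 29.3, 0.7]]
bottle [[582.5, 365.5, 4.6, 0.8], [599.0, -27.0, 6.9, 0.7], [586.8, 365.1, 2.4, 0.8]]
carton [[412.6, 362.3, 2.9, 0.8], [416.9, 362.4, 0.9, 0.6]]
jar [[804.6, 46.8, -0.9, 0.7], [789.4, 157.8, -2.7, 0.7], [501.6, 368.0, 3.3, 0.6], [789.3, 158.8, -1.3, 0.7], [804.1, 40.3, -1.5, 0.7], [505.7, 364.6, 5.5, 0.6]]
 at t 40.63 tcp [668.9 -40.6  50.7] F [ 0.2  0.1 -0.5] w 92.0
 gripped t 41.39 tcp [669.1 -40.1  51.1] F [-0.9  1.5  1.3] w 53.7
 lifted t 42.61 tcp [668.2 -40.3 160. ] F [ 0.3 -0.1 -1.7] w 53.7
```

View pics/t1.png

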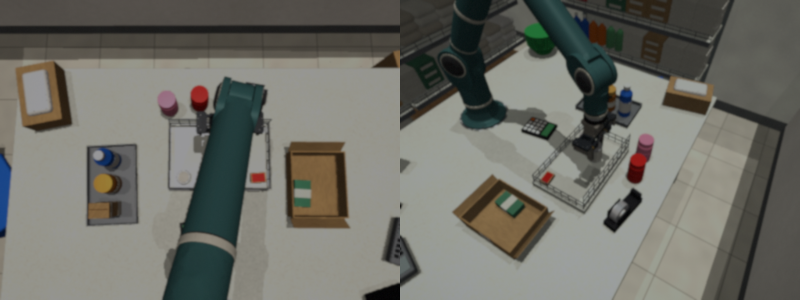

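Run:
```python
from h import *
place(*B,lift=135,up=160)
o=st("t done"); print(np.round(o["joints"],2))
pic("t2")
o=pins(["tin","soap_pack"],1)
for k in o: print(k,[np.round(r[1:],1).tolist() for r in o[k] if r[4]>.5])
```

```text
down t 46.58 tcp [ 515. -408.   26.] F [-0.2 -0.3 -2.4] w 53.7
 open t 47.39 tcp [ 515. -408.   26.] F [ 0.2 -0.4  0.2] w 92.1
t done t 48.33 tcp [ 514.6 -407.2  183.8] F [ 0.9 -0.1 -1.1] w 91.9
[ 0.01  0.65  0.9   1.66 -0.56  1.11  1.07]
tin [[510.3, -406.6, 5.6, 0.6], [518.2, -410.2, 5.5, 0.8]]
soap_pack [[466.2, -319.5, 5.0, 0.6], [468.2, -322.7, 8.7, 0.8]]
```

View pics/t2.png

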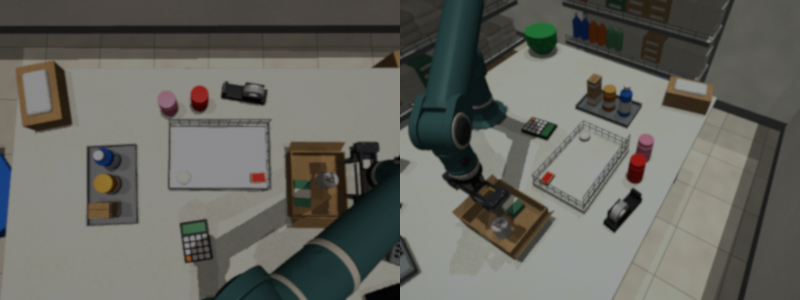

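The tin stands in the box at (500,228) with the pack untouched at (513,208). Now the bottle goes back.

Run:
```python
from h import *
x,y,z,w=T["bottle"]
line([514,-407,230],feed=200)
pick(x,y,z,w,lift=125,pre=230)
X=Y["bottle"]
place(*X,lift=120,up=125)
st("b done"); pic("b3")
```

```text
at t 53.67 tcp [584.9 364.4  96.6] F [0.1 0.1 0.3] w 91.9
 gripped t 54.37 tcp [585.1 365.   97.3] F [0.1 1.6 1.7] w 59.6
 lifted t 55.68 tcp [584.2 364.2 220.8] F [-0.5 -0.5 -3. ] w 59.2
 down t 59.84 tcp [ 634. -120.  124.] F [ 0.1  0.2 -3.9] w 59.5
 open t 60.58 tcp [ 634. -120.  124.] F [ 0.4  0.7 -0.6] w 92.1
b done t 61.34 tcp [ 633.3 -119.6  246.9] F [ 0.5  0.  -0. ] w 92.3
```

View pics/b3.png

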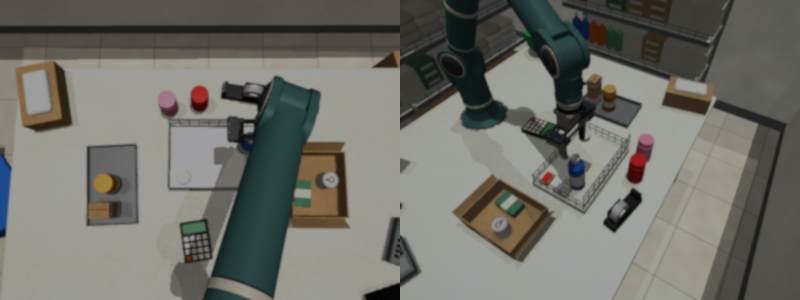

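The bottle is back on the shelf at (577,172). Next come the jar and then the carton.

Run:
```python
from h import *
x,y,z,w=T["jar"]
pick(x,y,z,w,lift=120,pre=190)
X=Y["jar"]
place(637.5,X[1],X[2],X[3],lift=110,up=110)
st("j done"); pic("j3")
```

```text
at t 64.96 tcp [500.  364.3  59.7] F [-0.3 -0.3 -0.2] w 92.1
 gripped t 65.57 tcp [500.1 364.3  60.2] F [-0.1 -1.1  2.6] w 66.1
 lifted t 66.85 tcp [499.2 364.1 179. ] F [ 0.2 -0.7 -4.7] w 66.2
 down t 70.39 tcp [637.5  41.   87. ] F [-0.1  0.5 -4.5] w 65.9
 open t 71.05 tcp [637.5  41.   87.1] F [-1.2 -0.3 -0.5] w 92.4
j done t 71.74 tcp [636.8  41.3 195.1] F [-0.  -0.1 -0.2] w 92.0
```

View pics/j3.png

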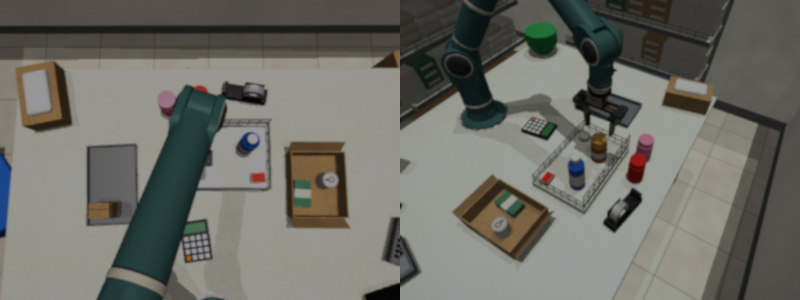

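Run:
```python
from h import *
x,y,z,w=T["carton"]
line([600,150,215],0,feed=230)
pick(x,y,z,w,lift=130,pre=215)
place(*Y["carton"],lift=110,up=125)
st("c done")
o=robot.observe()
robot.movep(np.array([400.,300.,300.]),ori(0)); st("away")
pic("f")
im=viewer.read_camera("top"); cv2.imwrite("pics/top_raw_f.png",im[:,:,::-1])
a=cv2.imread("pics/top_raw.png"); b=im[:,:,::-1]
A=np.vstack([cv2.resize(v[110:280,200:470],None,fx=2.9,fy=1.75*1.0) if 0 else cv2.resize(v[125:255,205:465],(800,400),interpolation=cv2.INTER_CUBIC)[:300] for v in(a,b)])
cv2.imwrite("pics/cmp.png",A)
p=pins(["tin","bottle","carton","jar","soap_pack","balm_tin","matchbox"],2)
for k in p: print(k,[(r[0],*np.round(r[1:],1).tolist()) for r in p[k] if r[4]>.5])
```

```text
at t 76.18 tcp [414.9 364.4  89.7] F [-0.9  0.6  0.7] w 92.2
 gripped t 76.78 tcp [415.1 364.8  90.2] F [-0.4  0.4  0.4] w 66.2
 lifted t 78.13 tcp [414.4 364.  219. ] F [-0.6 -0.2 -1.9] w 66.2
 down t 82.03 tcp [584.5 -44.3 117. ] F [ 0.4 -0.4 -2.2] w 66.2
 open t 82.68 tcp [584.6 -44.3 117.1] F [-0.6  0.1 -0.4] w 91.9
c done t 83.45 tcp [583.7 -44.  240. ] F [-0.3 -0.1  0.1] w 91.8
away t 84.92 tcp [400.7 299.  299.8] F [ 0.4  0.1 -0.3] w 92.6
tin [('top', 510.6, -408.8, 5.9, 0.8), ('scene', 523.2, -157.1, 30.0, 0.7), ('scene', 518.4, -406.8, 3.7, 0.7), ('top', 511.2, -406.5, 6.9, 0.9), ('scene', 521.1, -407.6, 6.8, 0.6)]
bottle [('top', 630.7, -119.4, 31.7, 0.6), ('scene', 635.6, -121.3, 31.0, 0.7), ('top', 631.3, -119.4, 30.9, 0.7), ('scene', 637.3, -124.9, 26.4, 0.9)]
carton [('top', 583.0, -45.7, 30.7, 0.9), ('scene', 582.9, -45.6, 26.9, 0.8), ('top', 583.6, -46.0, 32.7, 0.9), ('scene', 587.7, -48.7, 26.9, 0.7)]
jar [('top', 639.6, 42.2, 30.6, 0.9), ('top', 805.5, 45.8, 1.7, 0.7), ('top', 787.3, 160.1, 2.1, 0.6), ('scene', 790.9, 158.0, -2.6, 1.0), ('scene', 802.9, 43.2, -2.6, 0.9), ('scene', 637.1, 38.7, 33.3, 0.6), ('top', 805.8, 44.7, 4.7, 0.9), ('top', 639.6, 41.7, 28.0, 0.8), ('top', 790.3, 163.6, -4.0, 0.7), ('scene', 788.5, 158.2, -2.9, 0.9), ('scene', 641.1, 39.8, 35.2, 0.8), ('scene', 806.9, 42.2, 1.0, 0.6)]
soap_pack [('top', 466.9, -318.8, 5.3, 0.6), ('scene', 470.7, -322.6, 4.8, 0.8), ('top', 464.3, -318.7, 5.1, 0.8), ('scene', 469.5, -321.3, 4.3, 0.8)]
balm_tin [('top', 520.5, 99.9, 29.5, 0.7), ('top', 631.8, -121.3, 28.2, 0.6), ('scene', 527.9, 100.6, 27.3, 0.5), ('top', 523.0, 102.2, 25.5, 0.8), ('scene', 528.2, 102.2, 28.6, 0.6)]
matchbox [('top', 519.6, -167.6, 29.7, 0.7), ('scene', 523.5, -160.8, 31.1, 0.7), ('top', 520.3, -167.4, 29.0, 0.7)]
```

View pics/cmp.png

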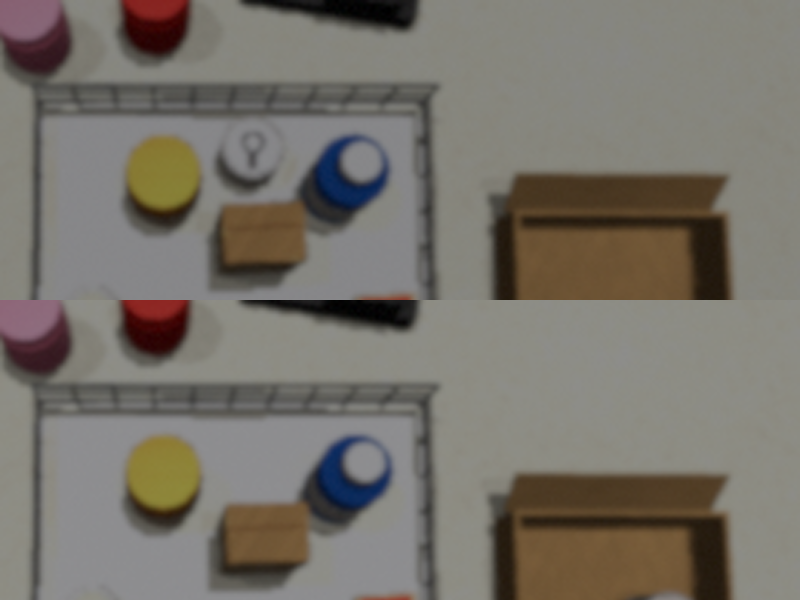

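View pics/f_scene.png

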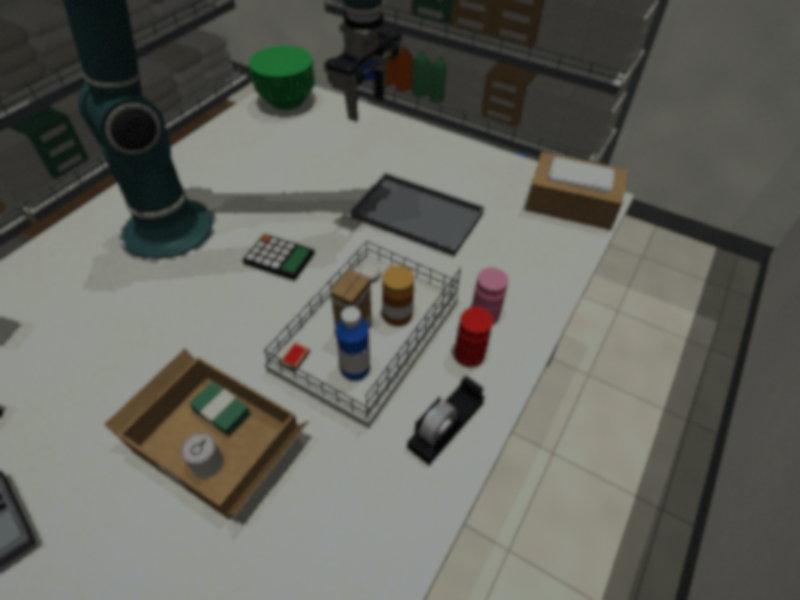

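The before and after pictures agree to about 1 raw pixel (roughly 2.5 mm) for all three goods. The carton is square, and the tin stands in the box. Handing in.

Run:
```python
from h import *
robot.hold(.3); robot.job_done(); st("handed in")
```

```text
the job is handed in; nothing more can be done
the job is handed in; nothing more can be done
```

I finished the job and handed it in at about 86 s of the 147 s allowed; no verdict is reported. The carton, jar and bottle went to the tray and the tin into the order box. Then the bottle, jar and carton went back to their recorded spots, each lowered slowly and released about 1 mm above the surface.

**Goods on the shelf:** in the last pictures the bottle, carton and jar are upright and released. Each is within about 1 raw pixel (roughly 2.5 mm) of its starting spot in the top camera. The carton looks square to the shelf front.

**Tin in the box:** it stands on the box floor at about (515, -408) mm, beside the soap pack.

**Things to leave alone:** the pack, balm tin and matchbox read where they did at the start, within measuring noise.

**Forces:** the tool force readings stayed at 5.5 N or below. I read them only between moves, so they would not show short peaks.

**Disagreements:**
- The two cameras differ by up to about 8 mm in x for some things. I used averages, and compared before and after within the same camera.
- The jar was probably pushed 1–2 mm when first gripped, so I set it back about 1.5 mm nearer the front than where I had gripped it.
- The tin gripped at 53.7 mm instead of 55 mm. It was held firmly, so I took no action.

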